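Clamp the practice plate with the wing knob

TASK

Slide the practice plate fully home in its channel by the grip block. Then start the wing knob on its stud without forcing it: turn it backwards (counter-clockwise from above) under light pressure until it clicks down into its thread start, and turn it forward (clockwise) until it is snug at its stop and the steel strap holds the plate down. Let go, and leave the other things on the table as they stand.

Things in the scene. Friction and masses are not known exactly. Their poses are not given: they have to be found in the camera images.
- fixture: Aluminium fixture fixed to the mat, base plate 270 (x) x 200 (y) x 8 mm. Origin: centre of its underside; x runs along the channel to its closed end, away from the robot; z up. The channel's floor is the base plate's top (z 8 mm), its centre line y = -30 mm, side rails 8 mm high with 3 mm play each side of the practice plate; a steel bar closes its far end.
- carrier_home (a point): Fixed point on the channel floor below the centre of the practice plate when that is fully home against the end bar (fixture x +20, y -30, z 8 mm). Axes as the fixture's.
- plate_mid (a point): Centre of the loose practice plate, on its underside: aluminium sheet 150 (x) x 100 (y) x 6 mm, about 0.3 kg, a cream practice skin on top. It lies flat in the channel, drawn out 40 to 70 mm towards -x. x along the channel.
- grip_block (a point): Centre, half-way up, of the grip block on the plate's near end: 24 (x) x 20 (y) x 32 mm high, standing on the plate's top, 60 mm behind the plate's centre; this point is 22 mm above the plate's underside. Fully home it lies at fixture x -40, y -30, z 30 mm. Grip it across y, or push its near face.
- stud_axis (a point): Fixed point on the stud's axis, top of the steel tower beside the channel (fixture x +30, y +65, z 18 mm). The stud under the knob has a three-start thread: three ridges 120 degrees apart with flat tops, sloping undersides and a rib at the clockwise end of each; between them gaps, the thread starts, at an angle that is not known and differs every time. Axes as the fixture's.
- wing (a point): Centre of the wing of the loose black wing knob, half-way up, on the knob's axis, 43 mm above its underside. The wing is an upright bar 50 (x) x 12 (y) x 28 mm high. At the start the knob (about 60 g) sits loose and level, its three inner pins on the ridge tops, wing centre 79.5 mm above the fixture's origin. Turned clockwise from there, the pins meet the ribs and it jams.
- knob_cap (a point): On the knob's axis at the top of its round cap (54 mm across), 14 mm below the wing's centre. Turned counter-clockwise, after 15 to 75 degrees the pins are over the gaps and the knob drops 10.5 mm at once on to the strap (wing centre 69 mm above the fixture's origin). About 10 degrees farther back the pins meet the ribs' other side.
- strap (a joint): Steel strap 60 x 112 x 6 mm round the stud, under the knob, over the plate. Value: m pressed down; 0 up (light spring), 0.002 its rubber foot meets the plate, 0.004 knob at its stop. From the drop, 70 to 90 degrees clockwise brings the knob to its stop; over the last 50 it is drawn down 4 mm (1 mm per 13 degrees) against about 5 N and some 0.1 N m. It stays where left; 1 N m would hurt the thread.
- ink_bottle: Bystander: black ink bottle 32 mm wide, 75 mm high, beside the fixture; origin under its centre.
- balm_jar: Bystander: squat amber jar 60 mm wide, 45 mm high, beside the fixture; origin under its centre.
- ink_cup: Bystander: tiny white cup 32 mm wide, 22 mm high, beyond the fixture; origin under its centre.
- wash_bottle: Bystander: white bottle 60 mm wide, 160 mm high, to the right; origin under its centre.
- tattoo_pen: Bystander: tattoo pen 125 mm long on two rests, to the left; origin under its middle.
- cartridge_tray: Bystander: steel tray 120 x 160 x 30 mm, far left; origin under its centre.
- spare_skins: Bystander: stack of cream practice skins 150 x 100 x 18 mm, to the right; origin under its centre.
Mind the look-alikes: they are no part of the job. What is shaped like the part that bears wing but red or yellow is not meant. What is shaped like the part that bears plate_mid but purple is not meant.

How it is judged (in metres and radians):
On the way, in this order (a step that is already met when the one before it is completed fails the run):
1. the practice plate is slid fully home (x of grip_block in the frame of fixture above -0.0435 m and z of grip_block in the frame of fixture below 0.034 m), for 0.2 s.
2. the knob has clicked down into its thread start (z of wing in the frame of fixture below 0.072 m and horizontal distance between wing and stud_axis below 0.005 m), for 0.1 s.
At the end, for the whole second after the job is handed in: The plate is within 3.5 mm of its home stop and flat in the channel, the knob is upright on the stud (within 4 mm of its axis, 0.1 rad) and by itself holds the strap pressed down by more than 3 mm of its 4, and the robot has let go (all of step 1 and value of joint strap above 0.003 m and horizontal distance between wing and stud_axis below 0.004 m and angle between wing's own z axis and vertical below 0.1 rad); the robot touches nothing.
It fails at once if the knob is pressed or twisted against the stud with more than 60 N (contact force between knob and stud above 60 N).
It fails at once if a bystander is moved by more than 25 mm (distance of any of ink_bottle, balm_jar, ink_cup, wash_bottle, tattoo_pen, cartridge_tray, spare_skins from where it was at the start of the episode above 0.025 m).
It also fails if it takes over 72 s, if anything falls off the work surface, if the arm or the gripper's body presses on something with over 40 N, if the wrist force passes 120 N, or if a joint passes its speed limit or range.

ROBOT

A 6-joint arm with a two-finger parallel gripper is mounted at the origin on the work surface. World frame = base frame: x ahead of the robot, y to its left, z up, the work surface at z = 0. Lengths are in mm, angles in rad, forces in N, time in s.
With the tool pointing down it reaches from about 425 to 1125 mm from the base axis. Payload 14.9 kg.
Tool frame: the origin (TCP) lies at the very end of the fingers, on their centre line; the grasp point (between the pads) lies 19 mm behind it (tcp_to_grasp is the z of the grasp point in the tool frame, in mm); z points along the fingers, y is the line along which they close (so a half turn about z gives the same grasp; the last joint's range is limited). The gripper opens to 91 mm and grips with 3 to 60 N. Pads are 32 mm wide; open, the fingers measure 118 mm over their backs; the gripper's body (76 mm by 178 mm) begins 60 mm behind the grasp point.
Start: joints at [1.206, 0.379, 1.734, -0, 1.028, -0.033], TCP at [228.029, 661.831, 213.932] pointing down, gripper open.
Joint ranges: [-2.77, 2.77], [-0.74, 2.19], [0, 2.66], [-1.06, 4.2], [0.31, 2.87], [-3.08, 3.08]. Speed limits (rad/s): [1.89, 1.89, 2.39, 3.14, 3.14, 3.14].

INTERFACE

Orientations are given as a unit quaternion [w, x, y, z].
In Python, from station import state, get_image, camera_info, sign_off, tcp_to_grasp gives the robot as it stands.
- The arm moves only by the tool carry_out, never from a script. Its arguments are lists of equal length, an entry for each row: "delta_rot": the turn, a rotation vector about the tool's x, y, z in rad, a list of three; "xyz": the shift along the tool's x, y, z in cm, a list of three; "claw": the opening in per cent of the stroke, from 0 (shut) to 100 (fully open). In form: {"delta_rot": [[rx, ry, rz], ...], "xyz": [[dx, dy, dz], ...], "claw": [claw, ...]}. A call has exactly 10 rows; each row is the pose to reach, as a shift and turn from the pose commanded when the call began, along the tool's axes at that moment; what a row does not reach only later rows make up. A row lasts 1/8 s, in which the tool goes at most 62.5 mm and 10.7 degrees, less where a joint would pass 70% of its speed; a pose out of reach is approached as far as the arm can. A call with a gripper value outside its range is refused whole. The fingers move at their own pace and stop on an object; "newtons" is the grip in N (left out, the last holds). Time passes only in rows, so rows that repeat a pose let the fingers close, or fill a call up. It gives the time, the measured TCP pose, the force, the opening and the grip force at its end, in the units of the state.
- state(): the state, without advancing time (a new reading comes with each control period).
- get_image(name): name is "side" or "top"; returns the picture (420x560x3 uint8, red, green, blue); there is no depth.
- camera_info(name): a dict with "mtx" (3x3 intrinsics, pixels), "k1" (the pictures are not rectified: a ray, as slopes to the right and down, at radius r is drawn at 1 + k1 r^2 times it, then the intrinsics apply), "R" (3x3) and "t" (3): a world point X has camera coordinates R X + t. Camera axes: x right, y down, z forward; pixel columns grow to the right and rows downward; lengths in mm; the calibration is good to about 2 mm. A picture is of the moment at which its call begins. camera_info takes no time and is no camera call.
- sign_off(): hands the job in; it is judged then, once.
The state is a dict: "time_s": time; "qpos": joint angles; "qvel": joint speeds; "joint_torque": joint torques, N m; "ee_pos": TCP position; "tcp_rot": TCP orientation; "wrist_force": force on the tool from outside, world axes, zero at the start; "torque": the same for the moment, N m; "width": finger opening in mm; "finger_force": force on a finger pad.
Only numpy, scipy, OpenCV 4.12 (cv2) and the standard library are available. Lean on these libraries where they do the work, as an engineer would, in place of code of your own. Each camera call takes 0.05 s, during which the arm holds its last target. There are 200 camera calls.

## Working session

There is one attempt and no reset: what is moved stays moved. The work goes in short steps, Python scripts to look and compute and a tool call to move; the robot and the scene stay as the last step left them, time stands still between calls to the robot, and variables do not carry over. Pictures are saved under pics/ and viewed, at most 10 in all, crops included, and the job is handed in when it is done.

Besides the shell and the picture viewer there is one more tool, called after ">>>" as name(argument=value, ...) on one line, values as JSON. carry_out: Moves the arm, as the interface text tells. Its arguments: {"type":"object","properties":{"delta_rot":{"type":"array","items":{"type":"array","items":{"type":"number"}}},"xyz":{"type":"array","items":{"type":"array","items":{"type":"number"}}},"claw":{"type":"array","items":{"type":"number"}},"newtons":{"type":"number"}},"required":["delta_rot","xyz","claw"]}

```bash
ls; mkdir -p pics; python3 - <<'E'
from station import *
import cv2
print(state()); print(tcp_to_grasp)
for n in("top","side"):
    print(n,camera_info(n)); cv2.imwrite(f"pics/{n}0.png",get_image(n)[:,:,::-1])
E
```

```text
pics
{'time_s': 0.0, 'qpos': array([ 1.20573296e+00,  3.79398387e-01,  1.73478737e+00,  2.01650792e-05,
        1.02849866e+00, -3.33495585e-02]), 'qvel': array([-3.89930583e-05, -9.07285723e-05,  6.64519679e-04, -1.46412474e-04,
       -1.68242906e-03, -6.31531342e-04]), 'joint_torque': array([ 2.55976513e-03, -7.63730693e+01, -4.34357035e+01,  6.50721020e-02,
        4.24089411e-02, -1.08623449e-04]), 'ee_pos': array([227.85546164, 661.45399512, 213.29210531]), 'tcp_rot': array([-1.16487856e-04,  1.65102648e-01,  9.86276238e-01, -5.33378395e-04]), 'wrist_force': array([-0.55775917,  0.0748037 , -0.57907351]), 'torque': array([-0.03705155, -0.0112166 ,  0.05737345]), 'finger_force': 0.0, 'width': 90.98022884353533}
-18.8
top {'mtx': array([[465.99197231,   0.        , 275.99149361],
       [  0.        , 465.99197231, 207.04734859],
       [  0.        ,   0.        ,   1.        ]]), 'k1': -0.15014237254890986, 'R': array([[ 0.01520273, -0.99966513,  0.02094034],
       [-0.98992762, -0.01799619, -0.14042594],
       [ 0.14075576, -0.01859456, -0.98986972]]), 't': array([ -26.82748444,  578.05866514, 1439.7912491 ])}
side {'mtx': array([[386.28354364,   0.        , 278.01672306],
       [  0.        , 386.28354364, 204.03144628],
       [  0.        ,   0.        ,   1.        ]]), 'k1': 0.027544548232552788, 'R': array([[-0.99679495, -0.07910819,  0.01190449],
       [-0.06409588,  0.70070521, -0.71056592],
       [ 0.04787004, -0.70905155, -0.70352993]]), 't': array([ 607.27695666,   90.98209421, 1071.96180078])}
```

View pics/top0.png

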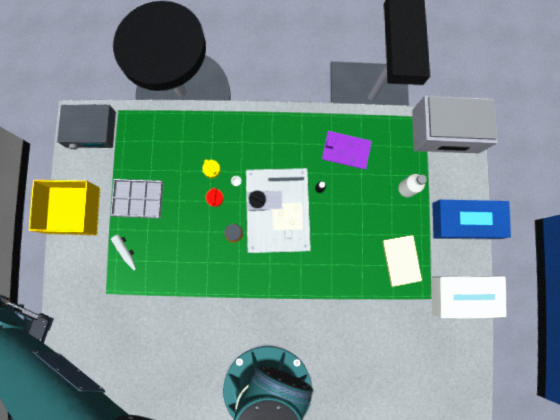

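View pics/side0.png

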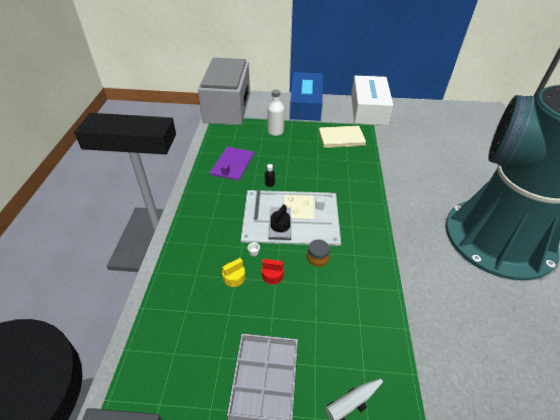

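Top view: black wing knob at (258,199), with the red (215,197) and yellow (211,168) knobs as look-alikes. The practice plate is at (286,217), its grip block at about (289,234), and the purple plate at (346,150) is a look-alike. I choose the black knob and the cream plate in the fixture, and check both in a close crop.

```bash
cat > h.py <<'E'
from station import *
import cv2, numpy as np
def ray(n,u,v):
    c=camera_info(n); K=c['mtx']; R=c['R']; t=c['t']
    d=np.array([(u-K[0,2])/K[0,0],(v-K[1,2])/K[1,1]]); s=d.copy()
    for _ in range(20): s=d/(1+c['k1']*(s@s))
    return -R.T@t, R.T@np.r_[s,1]
def onz(n,u,v,z):
    o,d=ray(n,u,v); return o+d*(z-o[2])/d[2]
def proj(n,X):
    c=camera_info(n); p=c['R']@np.asarray(X,float)+c['t']; s=p[:2]/p[2]; s=s*(1+c['k1']*(s@s))
    return s*np.diag(c['mtx'])[:2]+c['mtx'][:2,2]
def tri(u1,u2):
    a,d=ray('top',*u1); b,e=ray('side',*u2)
    s=np.linalg.lstsq(np.c_[d,-e],b-a,rcond=None)[0]; return (a+d*s[0]+b+e*s[1])/2, np.linalg.norm(a+d*s[0]-b-e*s[1])
def crop(im,x,y,w,h,k): return cv2.resize(im[y:y+h,x:x+w],None,fx=k,fy=k,interpolation=cv2.INTER_CUBIC)[:,:,::-1]
E
python3 - <<'E'
from h import *
t=get_image('top');s=get_image('side')
cv2.imwrite('pics/c1.png',np.hstack([crop(t,240,160,78,100,5),crop(s,238,180,82,100,5)]))
E
```

```text
(no output)
```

View pics/c1.png

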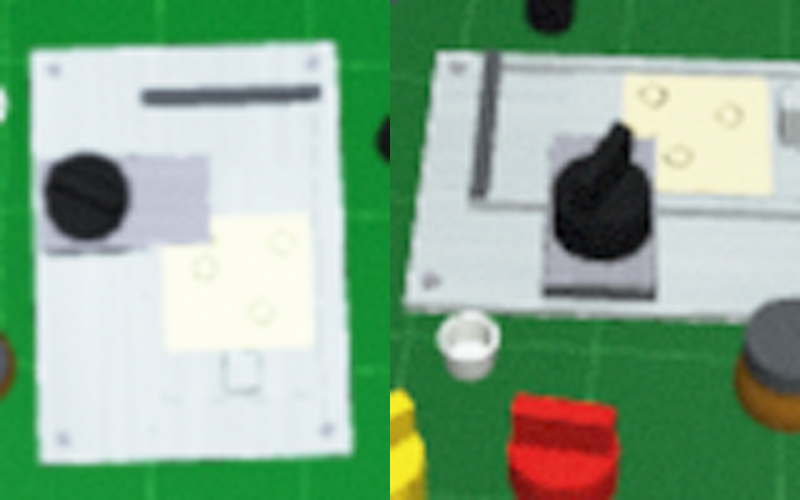

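```bash
python3 - <<'E'
from h import *
t=get_image('top');s=get_image('side')
h=cv2.cvtColor(t,cv2.COLOR_RGB2HSV)
m=((h[...,1]<110)&(h[...,2]>120)).astype(np.uint8)*255
m[:164]=0;m[258:]=0;m[:,:243]=0;m[:,314:]=0
c=max(cv2.findContours(m,0,1)[0],key=cv2.contourArea)[:,0]
P=np.array([onz('top',*p,8)[:2] for p in c],np.float32)
r=cv2.minAreaRect(P);print(r)
# knob mask
k=(t.max(2)<60).astype(np.uint8); n,l,st,ce=cv2.connectedComponentsWithStats(k)
for i in range(1,n):
    if abs(ce[i]-[258,199]).max()<6: print(st[i],ce[i],onz('top',*ce[i],65.5))
g=lambda im:np.clip(im.astype(float)*4,0,255).astype(np.uint8)
cv2.imwrite('pics/c2.png',np.hstack([crop(g(t),245,187,28,26,14),crop(g(s),266,200,28,26,14)]))
E
```

```text
((574.8829956054688, -22.450836181640625), (273.58514404296875, 203.26760864257812), 2.6401331424713135)
[250 192  15  16 198] [256.94444444 199.01010101] [599.28078834  43.30203833  65.5       ]
```

View pics/c2.png

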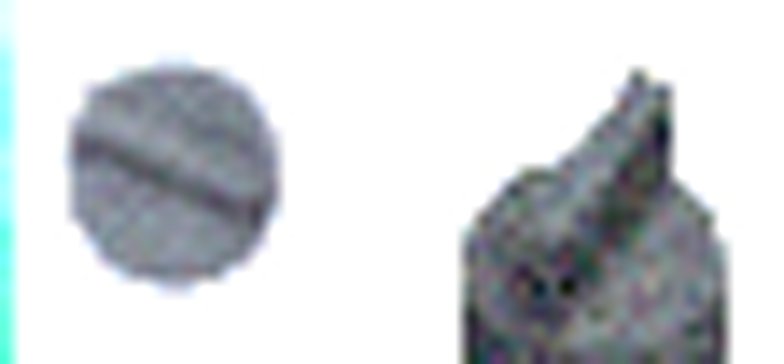

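Crops: the black knob (the right one, on the steel strap's tower) has its wing edge running from about (250.7,197.4) to (263.2,202.1) in the top view, so the wing lies about 70° from world x. Fixture yaw is about 2.6°. The white grip block sits near top (288,234) and side (320,205).

```bash
cat >> h.py <<'E'
from scipy.spatial.transform import Rotation as Ro
def fix(x,y,z,c=(574.9,-22.5),a=np.radians(2.64)):
    return np.array([c[0]+x*np.cos(a)-y*np.sin(a),c[1]+x*np.sin(a)+y*np.cos(a),z])
def move(X,yaw,cur=None):
    "tool-frame delta to TCP X, down, closing axis at yaw deg"
    s=state(); q=s['tcp_rot']; R0=Ro.from_quat(np.r_[q[1:],q[0]])
    y=np.r_[np.cos(np.radians(yaw)),np.sin(np.radians(yaw)),0]; z=np.r_[0,0,-1.]
    R1=Ro.from_matrix(np.c_[np.cross(y,z),y,z])
    print('xyz cm',(R0.inv().apply(np.array(X)-s['ee_pos'])/10).round(2),'rot',(R0.inv()*R1).as_rotvec().round(3))
E
python3 - <<'E'
from h import *
print(tri((288.3,234.4),(320,204)), onz('top',288.3,234.4,38))
for d in (40,55,70): X=fix(-40-d,-30,30); print(d,X,proj('top',X),proj('side',X))
print(fix(30,65,79),proj('top',fix(30,65,65.5)))
t=get_image('top');h=cv2.cvtColor(t,cv2.COLOR_RGB2HSV)
m=((h[...,1]>22)&(h[...,1]<90)&(h[...,2]>180)&(abs(h[...,0].astype(int)-24)<9)).astype(np.uint8)
m[:195]=0;m[240:]=0;m[:,:265]=0;m[:,312:]=0
ys,xs=np.nonzero(m);print(xs.min(),xs.max(),ys.min(),ys.max(),onz('top',288,ys.max()+.5,14)[:2])
move([484,-56,200],92.6)
E
```

```text
(array([492.7326491 , -57.9305269 ,  26.74738636]), np.float64(0.8713253756438809)) [492.22700922 -57.48677835  38.        ]
40 [496.36671914 -56.15299091  30.        ] [287.77797756 233.30183079] [318.68769601 203.51252449]
55 [481.38263929 -56.84389676  30.        ] [287.93818518 238.00821704] [323.89852217 203.67756672]
70 [466.39855943 -57.53480261  30.        ] [288.0984112 242.7250674] [329.11285328 203.84270189]
[601.87423436  43.81282441  79.        ] [256.7988813  198.18942496]Traceback (most recent call last):
  File "<stdin>", line 8, in <module>
    return umr_minimum(a, axis, None, out, keepdims, initial, where)
ValueError: zero-size array to reduction operation minimum which has no identity
```

```bash
python3 - <<'E'
from h import *
move([492,-57,130],92.6)
E
```

```text
xyz cm [-48.37 -59.35   8.39] rot [-0.    -0.    -0.377]
```

>>> carry_out(xyz=[[-4,-5,0],[-8,-9.9,0],[-12,-14.8,0],[-16,-19.7,0],[-20,-24.6,0],[-24,-29.5,0],[-28,-34.4,0],[-32,-39.3,0.5],[-36,-44.2,1],[-40,-49.1,1.5]], delta_rot=[[0,0,-0.04],[0,0,-0.08],[0,0,-0.12],[0,0,-0.16],[0,0,-0.2],[0,0,-0.24],[0,0,-0.28],[0,0,-0.32],[0,0,-0.36],[0,0,-0.377]], claw=[55,55,55,55,55,55,55,55,55,55], newtons=30)

```text
time_s: 1.6
ee_pos: [443.7, 73.7, 199.9]
tcp_rot: [0.001, -0.023, 1.0, 0.0]
wrist_force: [0.6, 0.1, 0.6]
width: 50.0
finger_force: 0.0
```

```bash
python3 - <<'E'
from h import *
move([492,-57,80],92.6);move([492,-57,22],92.6)
E
```

```text
xyz cm [ -4.2  -13.28  12.  ] rot [0.    0.001 0.001]
xyz cm [ -4.2  -13.28  17.8 ] rot [0.    0.001 0.001]
```

>>> carry_out(xyz=[[-1.5,-4.5,2],[-3,-9,4],[-4.2,-13.3,6],[-4.2,-13.3,9],[-4.2,-13.3,12],[-4.2,-13.3,12],[-4.2,-13.3,12],[-4.2,-13.3,12],[-4.2,-13.3,12],[-4.2,-13.3,12]], delta_rot=[[0,0,0],[0,0,0],[0,0,0],[0,0,0],[0,0,0],[0,0,0],[0,0,0],[0,0,0],[0,0,0],[0,0,0]], claw=[55,55,55,55,55,55,55,55,55,55])

```text
time_s: 2.85
ee_pos: [491.4, -55.3, 80.1]
tcp_rot: [0.0, -0.023, 1.0, -0.0]
wrist_force: [-0.4, -0.0, -0.3]
width: 50.1
finger_force: 0.0
```

```bash
python3 - <<'E'
from h import *
move([492,-57,22],92.6)
s=get_image('side');t=get_image('top')
cv2.imwrite('pics/c3.png',np.hstack([crop(s,250,150,100,110,4),crop(t,240,160,90,110,4)]))
E
```

```text
xyz cm [-0.05 -0.17  5.81] rot [-0.     0.001 -0.   ]
```

View pics/c3.png

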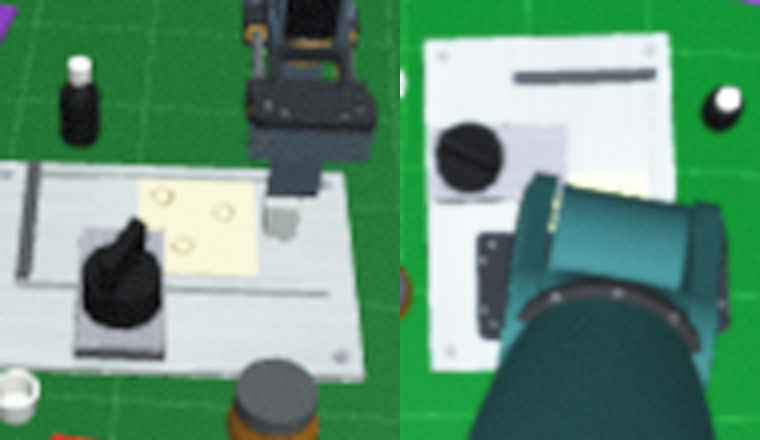

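The near finger straddles the block: block at side (320,205), finger end at about (324,197) from height. It is aligned, so I descend and grip.

>>> carry_out(xyz=[[0,-0.2,2],[0,-0.2,4],[0,-0.2,5.8],[0,-0.2,5.8],[0,-0.2,5.8],[0,-0.2,5.8],[0,-0.2,5.8],[0,-0.2,5.8],[0,-0.2,5.8],[0,-0.2,5.8]], delta_rot=[[0,0,0],[0,0,0],[0,0,0],[0,0,0],[0,0,0],[0,0,0],[0,0,0],[0,0,0],[0,0,0],[0,0,0]], claw=[55,55,55,55,10,10,10,10,10,10], newtons=25)

```text
time_s: 4.2
ee_pos: [491.5, -57.4, 22.1]
tcp_rot: [0.0, -0.023, 1.0, -0.0]
wrist_force: [-2.1, 0.8, 7.4]
width: 19.8
finger_force: 25.0
```

>>> carry_out(xyz=[[-0.4,0,0],[-0.9,0,0],[-1.4,0,0],[-1.9,0,0],[-2.4,0,0],[-2.9,0,0],[-3.3,0,0],[-3.6,0,0],[-3.8,0,0],[-3.9,0,0]], delta_rot=[[0,0,0],[0,0,0],[0,0,0],[0,0,0],[0,0,0],[0,0,0],[0,0,0],[0,0,0],[0,0,0],[0,0,0]], claw=[10,10,10,10,10,10,10,10,10,10])

```text
time_s: 5.45
ee_pos: [528.4, -55.4, 21.8]
tcp_rot: [-0.002, -0.023, 1.0, 0.0]
wrist_force: [-15.5, -1.4, 21.6]
width: 19.7
finger_force: 25.0
```

>>> carry_out(xyz=[[-0.1,0,0],[-0.2,0,0],[-0.3,0,0],[-0.4,0,0],[-0.5,0,0],[-0.6,0,0],[-0.7,0,0],[-0.8,0,0],[-0.8,0,0],[-0.8,0,0]], delta_rot=[[0,0,0],[0,0,0],[0,0,0],[0,0,0],[0,0,0],[0,0,0],[0,0,0],[0,0,0],[0,0,0],[0,0,0]], claw=[10,10,10,10,10,10,10,10,10,10])

```text
time_s: 6.7
ee_pos: [534.7, -55.1, 21.6]
tcp_rot: [-0.004, -0.023, 1.0, 0.0]
wrist_force: [-23.2, -3.5, 27.8]
width: 19.6
finger_force: 25.0
```

>>> carry_out(xyz=[[0,0,-0.1],[0,0,-0.2],[0,0,-0.2],[-0.1,0,-0.2],[-0.2,0,-0.2],[-0.3,0,-0.2],[-0.4,0,-0.2],[-0.4,0,-0.2],[-0.4,0,-0.2],[-0.4,0,-0.2]], delta_rot=[[0,0,0],[0,0,0],[0,0,0],[0,0,0],[0,0,0],[0,0,0],[0,0,0],[0,0,0],[0,0,0],[0,0,0]], claw=[10,10,10,10,10,10,10,10,10,10])

```text
time_s: 7.95
ee_pos: [535.2, -54.9, 21.6]
tcp_rot: [-0.007, -0.023, 1.0, 0.001]
wrist_force: [-28.4, -8.6, 8.2]
width: 19.8
finger_force: 25.0
```

```bash
python3 - <<'E'
from h import *
s=get_image('side');print(state()['wrist_force'])
cv2.imwrite('pics/c4.png',crop(s,238,180,100,60,8))
E
```

```text
[-29.36929824  -9.96437912   8.11657284]
```

View pics/c4.png

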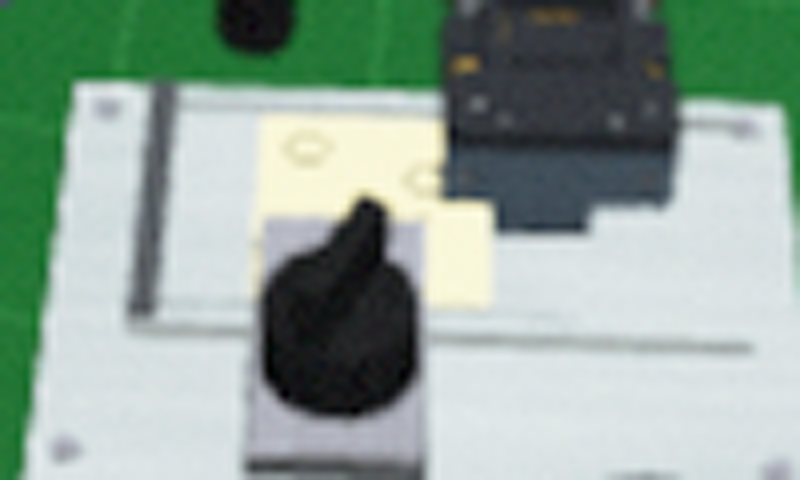

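Side view: skin edge at about (299.6,217), end bar at about (257,200), fingers on the block at (306,205). The plate looks home, so I check by numbers.

```bash
python3 - <<'E'
from h import *
a=np.radians(2.64);Rt=np.array([[np.cos(a),np.sin(a)],[-np.sin(a),np.cos(a)]])
f=lambda u,v,z:(Rt@(onz('side',u,v,z)[:2]-[574.9,-22.5])).round(1)
print('skin near end now',f(299.6,216,14),'before',f(314.6,216,14),'skin far end',f(270.3,200,14))
print('bar near-top edge',f(238+172/8,200,22),f(238+172/8,200,16))
print('knob',f(238+340/8,180+262/8,65.5))
move(fix(30,65,130),-20)
E
```

```text
skin near end now [-25.5   6.9] before [-68.3   5. ] skin far end [ 60.9 -54.7]
bar near-top edge [ 92.1 -45. ] [ 92.7 -51.2]
knob [28.6 46.2]
xyz cm [ -6.96   9.58 -10.92] rot [-0.013 -0.011  1.965]
```

>>> carry_out(xyz=[[0,0,0],[0,0,0],[0,0,0],[0,0,-1],[0,0,-4],[0,0,-8],[0,0,-12],[0,0,-15],[0,0,-15],[0,0,-15]], delta_rot=[[0,0,0],[0,0,0],[0,0,0],[0,0,0],[0,0,0],[0,0,0],[0,0,0],[0,0,0],[0,0,0],[0,0,0]], claw=[55,55,55,55,55,55,55,55,55,55])

```text
time_s: 9.25
ee_pos: [541.9, -54.9, 173.4]
tcp_rot: [-0.0, -0.023, 1.0, 0.0]
wrist_force: [0.6, 1.3, -0.6]
width: 50.3
finger_force: 0.0
```

```bash
python3 - <<'E'
from h import *
print(state()['qpos'])
a=np.radians(2.64);Rt=np.array([[np.cos(a),np.sin(a)],[-np.sin(a),np.cos(a)]])
move([600.5,43.7,160],-20); move([600.5,43.7,160],160); 
E
```

```text
[-1.43817806e-01  1.91942594e-01  2.06941550e+00 -5.22713779e-06
  8.80398028e-01 -1.75988446e+00]
xyz cm [-6.3   9.59  1.34] rot [-0.    -0.     1.965]
xyz cm [-6.3   9.59  1.34] rot [ 0.    -0.    -1.176]
```

>>> carry_out(xyz=[[-0.6,1,0],[-1.3,2,0],[-1.9,3,0],[-2.5,4,0],[-3.1,5,0],[-3.8,6,0.2],[-4.4,7,0.4],[-5,8,0.8],[-5.7,9,1.1],[-6.3,9.6,1.3]], delta_rot=[[0,0,0.18],[0,0,0.36],[0,0,0.54],[0,0,0.72],[0,0,0.9],[0,0,1.08],[0,0,1.26],[0,0,1.44],[0,0,1.62],[0,0,1.8]], claw=[55,55,55,55,55,55,55,55,55,55])

```text
time_s: 10.5
ee_pos: [600.2, 44.2, 159.1]
tcp_rot: [-0.001, 0.771, 0.637, -0.001]
wrist_force: [0.2, 0.4, 0.0]
width: 50.2
finger_force: 0.0
```

```bash
python3 - <<'E'
from h import *
move([600.5,43.7,110],-20); s=state(); print(s['time_s'],s['ee_pos'],s['qpos'][5])
E
```

```text
xyz cm [-0.04  0.05  4.91] rot [-0.002  0.001  0.159]
10.5 [600.23709158  44.15125355 159.08387785] 0.2243722608466825
```

>>> carry_out(xyz=[[0,0,1],[0,0,2],[0,0,3],[0,0,4],[0,0,4.9],[0,0,4.9],[0,0,4.9],[0,0,4.9],[0,0,4.9],[0,0,4.9]], delta_rot=[[0,0,0.1],[0,0,0.16],[0,0,0.16],[0,0,0.16],[0,0,0.16],[0,0,0.16],[0,0,0.16],[0,0,0.16],[0,0,0.16],[0,0,0.16]], claw=[55,55,55,55,55,55,55,55,55,55])

```text
time_s: 11.75
ee_pos: [600.9, 43.7, 111.8]
tcp_rot: [0.0, 0.818, 0.576, 0.0]
wrist_force: [-0.2, 0.3, -0.4]
width: 50.3
finger_force: 0.0
```

```bash
python3 - <<'E'
from h import *
s=get_image('side');st=state();print(st['ee_pos'],proj('side',st['ee_pos']),proj('side',fix(30,65,93.5)))
cv2.imwrite('pics/c5.png',crop(np.clip(s.astype(int)*2,0,255).astype(np.uint8),250,160,70,70,8))
E
```

```text
[600.85962634  43.70052727 111.75438538] [280.43955195 205.46641377] [279.93247137 210.44426512]
```

View pics/c5.png

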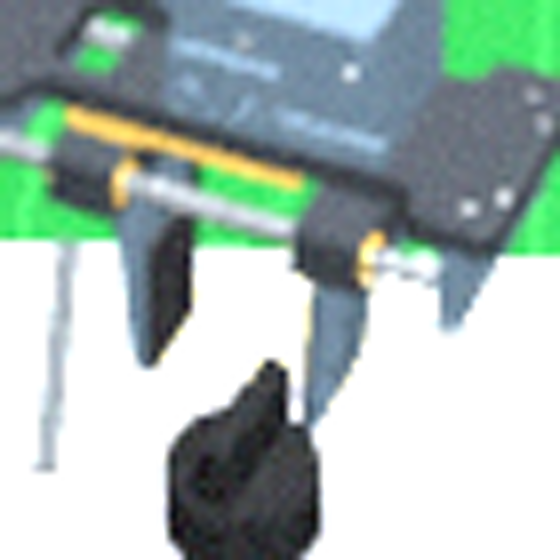

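Side crop: the fingers straddle the wing, tips at about (269,205) and (289,213), wing at about (281,210). I descend and take a light grip.

>>> carry_out(xyz=[[0,0,1.5],[0,0,3],[0,0,4],[0,0,4],[0,0,4],[0,0,4],[0,0,4],[0,0,4],[0,0,4],[0,0,4]], delta_rot=[[0,0,0],[0,0,0],[0,0,0],[0,0,0],[0,0,0],[0,0,0],[0,0,0],[0,0,0],[0,0,0],[0,0,0]], claw=[55,55,55,5,5,5,5,5,5,5], newtons=6)

```text
time_s: 13.05
ee_pos: [601.0, 43.7, 71.8]
tcp_rot: [0.0, 0.818, 0.576, 0.0]
wrist_force: [-0.4, 0.3, 3.5]
width: 12.2
finger_force: 6.0
```

```bash
cat > st.py <<'E'
from h import *
s=state();print(s['time_s'],s['ee_pos'].round(1),s['wrist_force'].round(1),s['torque'].round(2),round(s['width'],1),s['finger_force'],s['qpos'][5])
E
python3 st.py
```

```text
13.05 [601.   43.7  71.8] [-0.4  0.3  3.5] [-0.12  0.06  0.01] 12.2 6.000062450766563 0.37793796811571895
```

>>> carry_out(xyz=[[0,0,0.05],[0,0,0.1],[0,0,0.1],[0,0,0.1],[0,0,0.1],[0,0,0.1],[0,0,0.1],[0,0,0.1],[0,0,0.1],[0,0,0.1]], delta_rot=[[0,0,0],[0,0,-0.02],[0,0,-0.05],[0,0,-0.08],[0,0,-0.11],[0,0,-0.14],[0,0,-0.17],[0,0,-0.2],[0,0,-0.2],[0,0,-0.2]], claw=[5,5,5,5,5,5,5,5,5,5])

```text
time_s: 14.3
ee_pos: [601.4, 43.7, 71.1]
tcp_rot: [0.0, 0.756, 0.654, 0.0]
wrist_force: [0.2, 0.6, 6.5]
width: 12.1
finger_force: 6.0
```

```bash
python3 st.py
```

```text
14.3 [601.4  43.7  71.1] [0.2 0.6 6.5] [-0.08  0.02 -0.02] 12.1 5.999853014945984 0.1779374290906676
```

>>> carry_out(xyz=[[0,0,0],[0,0,0],[0,0,0],[0,0,0],[0,0,0],[0,0,0],[0,0,0],[0,0,0],[0,0,0],[0,0,0]], delta_rot=[[0,0,-0.02],[0,0,-0.05],[0,0,-0.08],[0,0,-0.11],[0,0,-0.14],[0,0,-0.16],[0,0,-0.18],[0,0,-0.18],[0,0,-0.18],[0,0,-0.18]], claw=[5,5,5,5,5,5,5,5,5,5])

```text
time_s: 15.55
ee_pos: [601.4, 43.7, 71.1]
tcp_rot: [0.0, 0.694, 0.72, 0.0]
wrist_force: [-0.4, 0.3, 6.8]
width: 11.8
finger_force: 6.0
```

>>> carry_out(xyz=[[0,0,0],[0,0,0],[0,0,0],[0,0,0],[0,0,0],[0,0,0],[0,0,0],[0,0,0],[0,0,0],[0,0,0]], delta_rot=[[0,0,-0.02],[0,0,-0.05],[0,0,-0.08],[0,0,-0.11],[0,0,-0.14],[0,0,-0.16],[0,0,-0.18],[0,0,-0.18],[0,0,-0.18],[0,0,-0.18]], claw=[5,5,5,5,5,5,5,5,5,5])

```text
time_s: 16.8
ee_pos: [601.4, 43.8, 71.1]
tcp_rot: [0.0, 0.627, 0.779, 0.0]
wrist_force: [0.9, 0.2, 7.3]
width: 12.0
finger_force: 6.0
```

>>> carry_out(xyz=[[0,0,0],[0,0,0],[0,0,0],[0,0,0],[0,0,0],[0,0,0],[0,0,0],[0,0,0],[0,0,0],[0,0,0]], delta_rot=[[0,0,-0.02],[0,0,-0.05],[0,0,-0.08],[0,0,-0.11],[0,0,-0.14],[0,0,-0.16],[0,0,-0.18],[0,0,-0.18],[0,0,-0.18],[0,0,-0.18]], claw=[5,5,5,5,5,5,5,5,5,5])

```text
time_s: 18.05
ee_pos: [600.8, 43.7, 70.6]
tcp_rot: [-0.0, 0.554, 0.832, -0.0]
wrist_force: [0.0, 0.3, 1.4]
width: 12.1
finger_force: 6.0
```

The upward force has vanished, so the pins are over the gaps. I follow the knob down.

>>> carry_out(xyz=[[0,0,0.1],[0,0,0.2],[0,0,0.3],[0,0,0.4],[0,0,0.5],[0,0,0.6],[0,0,0.7],[0,0,0.8],[0,0,0.9],[0,0,0.9]], delta_rot=[[0,0,0],[0,0,0],[0,0,0],[0,0,0],[0,0,0],[0,0,0],[0,0,0],[0,0,0],[0,0,0],[0,0,0]], claw=[5,5,5,5,5,5,5,5,5,5])

```text
time_s: 19.3
ee_pos: [601.6, 43.6, 62.3]
tcp_rot: [0.001, 0.554, 0.833, 0.0]
wrist_force: [1.1, -1.6, 8.1]
width: 12.5
finger_force: 9.6
```

```bash
python3 st.py
```

```text
19.3 [601.6  43.6  62.3] [ 1.1 -1.6  8.1] [-0.34 -0.16  0.35] 12.5 9.569498527307587 -0.3623059556148935
```

>>> carry_out(xyz=[[0,0,0],[0,0,0],[0,0,0],[0,0,0],[0,0,0],[0,0,0],[0,0,0],[0,0,0],[0,0,0],[0,0,0]], delta_rot=[[0,0,-0.01],[0,0,-0.02],[0,0,-0.03],[0,0,-0.04],[0,0,-0.05],[0,0,-0.05],[0,0,-0.05],[0,0,-0.05],[0,0,-0.05],[0,0,-0.05]], claw=[5,5,5,5,5,5,5,5,5,5])

```text
time_s: 20.55
ee_pos: [600.9, 43.7, 61.6]
tcp_rot: [0.0, 0.533, 0.846, 0.0]
wrist_force: [4.5, -1.5, -1.5]
width: 12.1
finger_force: 7.1
```

```bash
python3 st.py; python3 - <<'E'
from h import *
s=get_image('side')
cv2.imwrite('pics/c6.png',crop(np.clip(s.astype(int)*2,0,255).astype(np.uint8),250,180,70,70,8))
E
```

```text
20.55 [600.9  43.7  61.6] [ 4.5 -1.5 -1.5] [-0.4  -0.96  0.11] 12.1 7.070751275023213 -0.4120101255185961
```

View pics/c6.png

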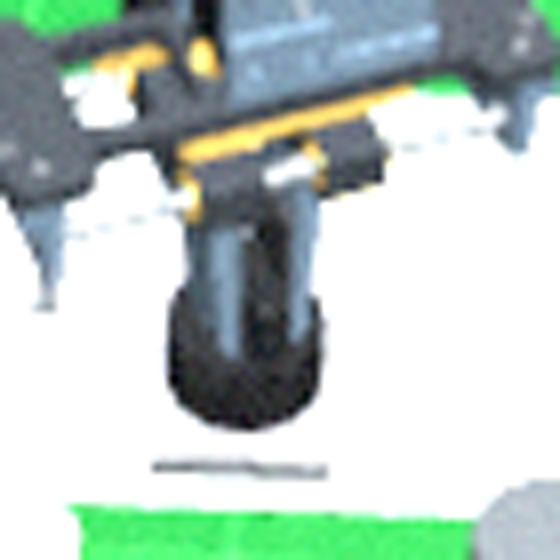

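Side crop: the fingers hold the wing at about (281,220), and the cap bottom is at row 233.5, about 2 px lower than before. The knob has gone down with the tool. I press 1 mm more to seat it.

>>> carry_out(xyz=[[0,0,0.05],[0,0,0.1],[0,0,0.1],[0,0,0.1],[0,0,0.15],[0,0,0.15],[0,0,0.15],[0,0,0.15],[0,0,0.15],[0,0,0.15]], delta_rot=[[0,0,0],[0,0,0],[0,0,0],[0,0,0],[0,0,0],[0,0,0],[0,0,0],[0,0,0],[0,0,0],[0,0,0]], claw=[5,5,5,5,5,5,5,5,5,5])

```text
time_s: 21.85
ee_pos: [600.8, 43.7, 60.2]
tcp_rot: [-0.0, 0.533, 0.846, -0.0]
wrist_force: [-0.0, -0.2, -1.1]
width: 11.8
finger_force: 6.6
```

```bash
python3 st.py
```

```text
21.85 [600.8  43.7  60.2] [-0.  -0.2 -1.1] [-0.02  0.04  0.01] 11.8 6.564969539176673 -0.4120496842040161
```

>>> carry_out(xyz=[[0,0,0],[0,0,0],[0,0,0],[0,0,0],[0,0,0],[0,0,0.02],[0,0,0.04],[0,0,0.06],[0,0,0.06],[0,0,0.06]], delta_rot=[[0,0,0],[0,0,0.06],[0,0,0.12],[0,0,0.18],[0,0,0.24],[0,0,0.3],[0,0,0.36],[0,0,0.4],[0,0,0.4],[0,0,0.4]], claw=[5,5,5,5,5,5,5,5,5,5], newtons=15)

```text
time_s: 23.1
ee_pos: [600.5, 43.8, 58.5]
tcp_rot: [-0.0, 0.691, 0.723, 0.0]
wrist_force: [6.7, 1.4, -19.3]
width: 12.2
finger_force: 15.0
```

```bash
python3 st.py
```

```text
23.1 [600.5  43.8  58.5] [  6.7   1.4 -19.3] [ 0.36 -1.36  0.07] 12.2 14.959172308444977 -0.012109238836042051
```

Threading: the knob draws the tool down. I follow it down while turning.

>>> carry_out(xyz=[[0,0,0.1],[0,0,0.2],[0,0,0.22],[0,0,0.24],[0,0,0.27],[0,0,0.3],[0,0,0.33],[0,0,0.35],[0,0,0.35],[0,0,0.35]], delta_rot=[[0,0,0],[0,0,0],[0,0,0.06],[0,0,0.12],[0,0,0.18],[0,0,0.24],[0,0,0.3],[0,0,0.35],[0,0,0.35],[0,0,0.35]], claw=[5,5,5,5,5,5,5,5,5,5])

```text
time_s: 24.35
ee_pos: [601.0, 43.7, 56.3]
tcp_rot: [0.0, 0.806, 0.592, 0.0]
wrist_force: [0.3, -0.5, 0.5]
width: 12.2
finger_force: 15.0
```

```bash
python3 st.py
```

```text
24.35 [601.   43.7  56.3] [ 0.3 -0.5  0.5] [-0.2   0.    0.03] 12.2 14.995036125183105 0.3368566460494734
```

>>> carry_out(xyz=[[0,0,0.02],[0,0,0.05],[0,0,0.07],[0,0,0.09],[0,0,0.11],[0,0,0.13],[0,0,0.15],[0,0,0.15],[0,0,0.15],[0,0,0.15]], delta_rot=[[0,0,0.06],[0,0,0.12],[0,0,0.18],[0,0,0.24],[0,0,0.3],[0,0,0.35],[0,0,0.35],[0,0,0.35],[0,0,0.35],[0,0,0.35]], claw=[5,5,5,5,5,5,5,5,5,5])

```text
time_s: 25.6
ee_pos: [601.0, 43.7, 54.6]
tcp_rot: [0.0, 0.897, 0.443, 0.0]
wrist_force: [1.5, -0.9, 1.5]
width: 12.1
finger_force: 15.0
```

```bash
python3 st.py
```

```text
25.6 [601.   43.7  54.6] [ 1.5 -0.9  1.5] [-0.2  -0.12  0.05] 12.1 14.995415210723877 0.6875561202224486
```

>>> carry_out(xyz=[[0,0,0.02],[0,0,0.04],[0,0,0.06],[0,0,0.08],[0,0,0.08],[0,0,0.08],[0,0,0.08],[0,0,0.08],[0,0,0.08],[0,0,0.08]], delta_rot=[[0,0,0.04],[0,0,0.08],[0,0,0.12],[0,0,0.16],[0,0,0.2],[0,0,0.2],[0,0,0.2],[0,0,0.2],[0,0,0.2],[0,0,0.2]], claw=[5,5,5,5,5,5,5,5,5,5])

```text
time_s: 26.85
ee_pos: [600.9, 43.7, 53.8]
tcp_rot: [0.0, 0.936, 0.351, 0.0]
wrist_force: [0.4, 1.5, 3.8]
width: 12.3
finger_force: 15.0
```

```bash
python3 st.py
```

```text
26.85 [600.9  43.7  53.8] [0.4 1.5 3.8] [ 0.02  0.03 -0.05] 12.3 14.997824728488922 0.8877932871252092
```

>>> carry_out(xyz=[[0,0,0.02],[0,0,0.03],[0,0,0.04],[0,0,0.05],[0,0,0.05],[0,0,0.05],[0,0,0.05],[0,0,0.05],[0,0,0.05],[0,0,0.05]], delta_rot=[[0,0,0.03],[0,0,0.06],[0,0,0.09],[0,0,0.12],[0,0,0.12],[0,0,0.12],[0,0,0.12],[0,0,0.12],[0,0,0.12],[0,0,0.12]], claw=[5,5,5,5,5,5,5,5,5,5])

```text
time_s: 28.1
ee_pos: [601.1, 43.5, 53.4]
tcp_rot: [0.0, 0.956, 0.294, 0.0]
wrist_force: [2.3, -3.5, 5.1]
width: 11.4
finger_force: 15.0
```

```bash
python3 st.py
```

```text
28.1 [601.1  43.5  53.4] [ 2.3 -3.5  5.1] [-0.55 -0.15  0.37] 11.4 15.004322826862335 1.008768860604008
```

>>> carry_out(xyz=[[0,0,0],[0,0,0],[0,0,0],[0,0,0],[0,0,0],[0,0,0],[0,0,0],[0,0,0],[0,0,0],[0,0,0]], delta_rot=[[0,0,0.02],[0,0,0.03],[0,0,0.03],[0,0,0.03],[0,0,0.03],[0,0,0.03],[0,0,0.03],[0,0,0.03],[0,0,0.03],[0,0,0.03]], claw=[5,5,5,5,5,5,5,5,5,5])

```text
time_s: 29.35
ee_pos: [601.1, 43.5, 53.4]
tcp_rot: [0.0, 0.96, 0.28, 0.0]
wrist_force: [0.9, -4.0, 5.9]
width: 12.3
finger_force: 15.3
```

```bash
python3 st.py
```

```text
29.35 [601.1  43.5  53.4] [ 0.9 -4.   5.9] [-0.78 -0.26  0.54] 12.3 15.254427194595337 1.0380166418318197
```

Torque has climbed to 0.54 N m with hardly any turn, so the knob is at its stop. I let go and rise.

>>> carry_out(xyz=[[0,0,0],[0,0,0],[0,0,0],[0,0,0],[0,0,-1],[0,0,-4],[0,0,-8],[0,0,-12],[0,0,-16],[0,0,-18]], delta_rot=[[0,0,-0.03],[0,0,-0.03],[0,0,-0.03],[0,0,-0.03],[0,0,-0.03],[0,0,-0.03],[0,0,-0.03],[0,0,-0.03],[0,0,-0.03],[0,0,-0.03]], claw=[45,45,45,45,45,45,45,45,45,45])

```text
time_s: 30.6
ee_pos: [601.3, 43.7, 235.6]
tcp_rot: [0.0, 0.956, 0.294, 0.001]
wrist_force: [-0.2, -0.2, -0.3]
width: 40.8
finger_force: 0.0
```

```bash
python3 st.py; python3 - <<'E'
from h import *
s=get_image('side')
for z in (93.5,83,79): print(z,proj('side',fix(30,65,z)))
print('cap bottom edge rows', proj('side',fix(30,92,46)),proj('side',fix(30,92,36.5)),proj('side',fix(30,92,32)))
cv2.imwrite('pics/c7.png',np.hstack([crop(np.clip(s.astype(int)*1.3,0,255).astype(np.uint8),238,180,100,70,8)]))
E
```

```text
30.6 [601.3  43.7 235.6] [-0.2 -0.2 -0.3] [-0.01  0.14  0.  ] 40.8 0.0 1.0078794840546061
93.5 [279.93247137 210.44426512]
83 [279.87074834 213.24731463]
79 [279.84747245 214.30442112]
cap bottom edge rows [279.35213073 230.36354151] [279.30082055 232.73717774] [279.27674864 233.85082001]
```

View pics/c7.png

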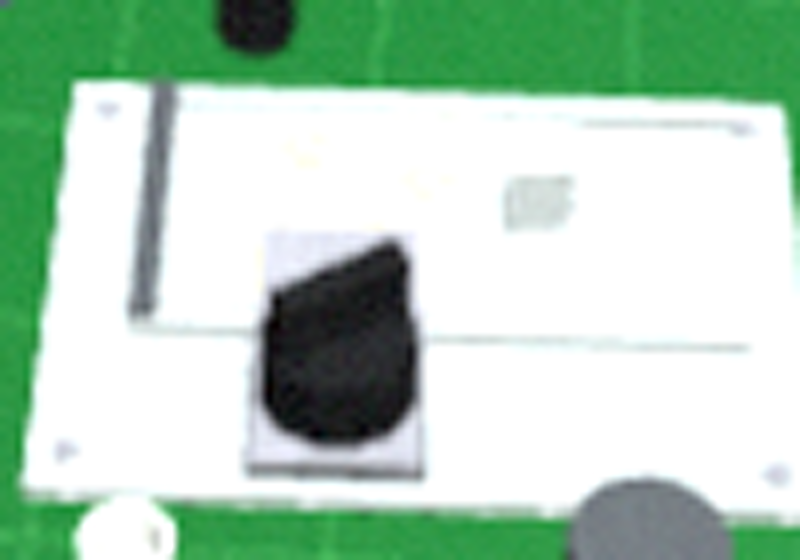

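Side crop: the knob is upright, its cap bottom at row 235.9, 3.9 px (about 14.5 mm) lower than at the start. The strap is down, the block sits at about (305,205) with the plate home, and the gripper is clear.

```bash
python3 -c "
from station import *
print(sign_off())"
```

```text
the job is handed in; nothing more can be done
None
```

I've handed the job in; by my camera and force readings the plate is home, the knob clicked down and was turned snug to its stop, and the gripper let go and is clear, but the sign-off returned no verdict.

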